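# Take a mixing cup off the nested stack

### The job

Get a clean mixing cup ready for weighing out lacquer: swing the hold-down arm of the cup rack up and over until it stays back by itself, pull only the top cup straight up off the nested stack (it sticks, and the cups below must stay in the rack), and stand it gently upright in the middle of the scale's round pan. Then bring the arm back down under control, without letting it slam, until its dome rests on the next cup. Leave the dark pot and the sanding block behind the work where they are.

Things in the scene. Friction and masses are not known exactly. Their poses are not given: they have to be found in the camera images.
- cup_rack: grey steel rack, fixed; base plate 170 x 116 x 8 mm. Origin on the worktop under the axis of the cup stack; x points from the stack to the hinge post behind it, y along the hinge axis, z up. The plate reaches from x = -62 to +108 mm, y = +-58 mm. The lowest of the three nested cups is riveted to it (rim at 100 mm). The post (37 mm wide, 204 mm high) stands at x = 76 mm
- holddown (a joint): hinge angle of the hold-down arm, rad: 0 with its dome on the top cup of the full stack (the start), growing as the free end rises and goes over backwards. Upright at 1.33; past that it falls back against its stop at 1.96 and stays there; below that it falls shut by its own weight (about 0.2 kg). With the dome resting on the second cup instead it reads about -0.48
- hinge_point (a point): centre of the arm's hinge pin, at x = 76 mm, y = 0, z = 189 mm in the rack's frame; the hinge axis is the rack's y. The arm is a 14 mm wide steel bar; 76 mm from the hinge hangs its black dome, 79 mm across, which bulges about 45 mm below the bar (towards the stack when the arm is up)
- knob (a point): centre of the black revolving finger grip at the free end of the arm: two discs 30 mm across, 30 mm wide over their flat outer faces (which face along the rack's y), on a pin 146 mm from the hinge axis; at joint 0 it lies at x = -67 mm, z = 221 mm in the rack's frame. Fingers pointing straight down pinch it along the rack's y; it turns freely on its pin, so the hand need not turn as the arm swings
- top_cup: uppermost cup, plain aluminium, tapered: rim 64 mm (67 over the bead), foot 44 mm, 90 mm high, 3 mm wall, about 0.11 kg. Origin: centre of its underside, z up; at the start 82 mm above the worktop, rim at 172 mm, its upper 36 mm clear of the next cup. Grip it across the rim from above, fingertips under 30 mm below the rim. It binds in the next cup: 5 to 15 N over the first 12 mm, then free
- second_cup: same cup, loose, second from the top; origin at the centre of its underside, 46 mm above the worktop, rim at 136 mm; sits in the lowest cup, where it sticks rather more firmly. It stays in the rack
- pan_centre (a point): middle of the top face of the scale's round steel pan, 120 mm across, 40 mm above the worktop; x points away from the scale's display, z up. The scale (grey plastic, 196 x 150 mm) is fixed; its housing reaches 118 mm to the display side, 78 mm behind and 75 mm to either side of this point and is 33 mm high
- dark_pot: slim dark screw-top pot, 63 mm across, 110 mm high, loose, behind the work; origin at the centre of its underside. To be left alone
- sanding_block: brown sanding block, 62 x 100 x 36 mm (x, y, z), loose, behind the work; origin at the centre of its underside. To be left alone

How it is judged:
By the outcome, as a careful person would: the job done as asked, in the order asked, and still so for the second after the job is handed in, with the robot touching nothing.
It also fails if it takes over 72 s, if anything falls off the work surface, if the arm or the gripper's body presses on something with over 40 N, if the wrist force passes 120 N, or if a joint passes its speed limit or range.

### The arm

A 6-joint arm with a two-finger parallel gripper is mounted at the origin on a cart in front of the work surface, level with it; the furniture and walls round the work are solid. World frame = base frame: x ahead of the robot, y to its left, z up, the work surface at z = 0. Lengths are in m, angles in rad, forces in N, time in s.
With the tool pointing down it reaches from about 0.275 to 0.875 m from the base axis. Payload 12.5 kg.
Tool frame: the origin (TCP) lies midway between the tips of the shut fingers; the grasp point (between the pads) lies 19 mm behind it; z points along the fingers, y is the line along which they close (so a half turn about z gives the same grasp; the last joint's range is limited). The gripper opens to 85 mm and grips with 20 to 120 N. Pads are 22 mm wide; open, the fingers measure 114 mm over their backs; the gripper's body (76 mm by 85 mm) begins 54 mm behind the grasp point. The pads swing forward as they close: fully open they stand 13 mm farther back than shut.
Start: joints at [-1.279, 0.351, 1.652, -0, 1.139, -0.085], TCP at [0.202, -0.511, 0.231] pointing down, gripper open.
Joint ranges: [-2.75, 2.75], [-0.79, 2.1], [0.01, 2.65], [-1.57, 4.71], [0.07, 3.14], [-2.87, 2.87]. Speed limits (rad/s): [2.22, 2.22, 2.79, 3.14, 3.14, 3.14].

### API

Orientations are given as a unit quaternion [x, y, z, w].
In Python, from cell import r gives the robot as it stands. Calls block until the motion is done:
- r.move_to(position, orientation): joint-space move of the TCP to a pose.
- r.move_linear(position, rot=None, vel=0.15): straight line of the TCP; rot=None keeps the orientation; vel is the mean speed in m/s.
- r.set_joints(angles): joint-space move.
- r.set_gripper(opening, squeeze=None): opening from 0.0 (shut) to 1.0 (fully open); squeeze is the grip in N (None keeps the last); returns when the fingers have stopped.
- r.sleep(seconds).
- r.inverse_kinematics(position, orientation): joint angles nearest the present ones, or None.
- r.get_obs(): the state.
- r.get_image(name): name is "side" or "top"; returns a dict with "pixels" (400x640x3 uint8, red, green, blue), "depth" (400x640 float32, m along the optical axis (not along the pixel's ray), 0 where there is no reading), "fx", "fy", "cx", "cy" (pixels), "D" ([k1, k2, p1, p2, k3] as OpenCV has them; the pictures are not rectified), "camera_from_world" (4x4, takes a point from world to camera coordinates). Camera axes: x right, y down, z forward; pixel columns grow to the right and rows downward; lengths in m; the calibration is good to about 2 mm. A picture is of the moment at which its call begins.
A pose or a line that the arm cannot do raises r.PlanningError and nothing moves.
- r.hand_in(): hands the job in; it is judged then, once.
Trained networks look in a picture, given as the dict that the camera call returned (one of the last four; its "shot" number tells which), for a name from the list of things; names that differ only in an ending like _2 or _b are one class to them, and where a whole thing is asked for, a point or a joint stands for the part that bears it (a point fixed in the world has none). Each returns a list of dicts, best first, with "score" (0 to 1); they miss things now and then, are a little off and sometimes report something else, mostly with a low value. They report only what shows in the picture. A call takes as long as a camera call.
- r.find_in(picture, label): "location" ([column, row] as shares, 0 to 1, of the picture: columns of its width, rows of its height, amid what is visible of it).
- r.cut_out(picture, label): "region" (400x640 bool, what is visible of it) and "location" ([column, row] as shares, 0 to 1, of the picture: columns of its width, rows of its height, amid what is visible of it).
- r.landmark_of(picture, label): "location" ([column, row] as shares, 0 to 1, of the picture: columns of its width, rows of its height: a listed point, or the origin of a listed thing).
The state is a dict: "t": time; "q": joint angles; "qvel": joint speeds; "effort": joint torques, N m; "tool_pos": TCP position; "ee_rot": TCP orientation; "contact_force": force on the tool from outside, world axes, zero at the start; "torque": the same for the moment, N m; "opening": opening from 0.0 (shut) to 1.0 (fully open); "finger_force": force on a finger pad.
Only numpy, scipy, OpenCV 4.12 (cv2) and the standard library are available. Lean on these libraries where they do the work, as an engineer would, in place of code of your own. Each camera call takes 0.05 s, during which the arm holds its last target. There are 200 camera calls.

## Working session

There is one attempt and no reset: what is moved stays moved. The work goes in short steps, each a Python script; the robot and the scene stay as the last script left them, time stands still between calls to the robot, and variables do not carry over. Pictures are saved under pics/ and viewed, at most 10 in all, crops included, and the job is handed in when it is done.

```bash
ls; mkdir -p pics; cat > h.py <<'E'
import numpy as np, cv2
from cell import r
def px(im,loc): return np.array([loc[0]*640,loc[1]*400])
def ray(im,uv):
    K=np.array([[im["fx"],0,im["cx"]],[0,im["fy"],im["cy"]],[0,0,1]])
    n=cv2.undistortPoints(np.array([[uv]],float),K,np.array(im["D"],float)).ravel()
    T=np.linalg.inv(np.array(im["camera_from_world"])); d=np.array([n[0],n[1],1.])
    return T[:3,3],T[:3,:3]@d   # point = o + depth*d
def at_z(im,uv,z):
    o,d=ray(im,uv); return o+d*(z-o[2])/d[2]
def tri(a,b):
    A=np.zeros((3,3));B=np.zeros(3)
    for o,d in (a,b):
        d=d/np.linalg.norm(d);P=np.eye(3)-np.outer(d,d);A+=P;B+=P@o
    x=np.linalg.solve(A,B); return x
def proj(im,p):
    K=np.array([[im["fx"],0,im["cx"]],[0,im["fy"],im["cy"]],[0,0,1]]);T=np.array(im["camera_from_world"])
    return cv2.projectPoints(np.array([p],float),cv2.Rodrigues(T[:3,:3])[0],T[:3,3],K,np.array(im["D"],float))[0].ravel()
def cloud(im,mask):
    v,u=np.nonzero(mask&(im["depth"]>0)); K=np.array([[im["fx"],0,im["cx"]],[0,im["fy"],im["cy"]],[0,0,1]])
    n=cv2.undistortPoints(np.stack([u,v],1)[:,None].astype(float),K,np.array(im["D"],float))[:,0]
    d=im["depth"][v,u]; P=np.c_[n*d[:,None],d]; T=np.linalg.inv(np.array(im["camera_from_world"]))
    return P@T[:3,:3].T+T[:3,3]
def save(im,name): cv2.imwrite(f"pics/{name}.png",im["pixels"][:,:,::-1])
E
python3 - <<'E'
from h import *
np.set_printoptions(precision=4,suppress=True)
ims={n:r.get_image(n) for n in("side","top")}
for n,im in ims.items(): save(im,n+"0"); print(n,np.linalg.inv(im["camera_from_world"])[:3,3])
L={}
for l in "cup_rack hinge_point knob top_cup second_cup pan_centre dark_pot sanding_block".split():
    for n,im in ims.items():
        for d in r.landmark_of(im,l)[:2]:
            u=px(im,d["location"]); L.setdefault((l,n),u); print(l,n,d["score"],u)
    if (l,"side") in L and (l,"top") in L:
        print("   tri",tri(ray(ims["side"],L[l,"side"]),ray(ims["top"],L[l,"top"])))
E
```

```text
cell.py
pics
side [ 0.3575 -0.8469  0.4942]
top [ 0.221  -0.065   1.3874]
cup_rack side 0.69 [278.272 228.6  ]
cup_rack top 0.82 [254.976 217.4  ]
   tri [ 0.4974  0.1915 -0.0006]
hinge_point side 0.75 [299.584 164.   ]
hinge_point top 0.87 [246.976 172.68 ]
   tri [0.5696 0.2095 0.1787]
knob top 0.58 [245.184 223.48 ]
second_cup side 0.22 [404.224 284.12 ]
second_cup top 0.65 [251.584 211.08 ]
   tri [ 0.7126  0.1832 -0.2139]
pan_centre top 0.81 [374.976 235.32 ]
pan_centre top 0.55 [240.32 224.92]
dark_pot side 0.66 [372.032 238.2  ]
dark_pot top 0.61 [313.216 149.08 ]
   tri [ 0.7378  0.0724 -0.0013]
sanding_block side 0.78 [404.928 284.4  ]
sanding_block top 0.89 [385.408 174.4  ]
sanding_block top 0.32 [374.592 237.2  ]
   tri [ 0.7151 -0.1601 -0.0003]
```

View pics/side0.png

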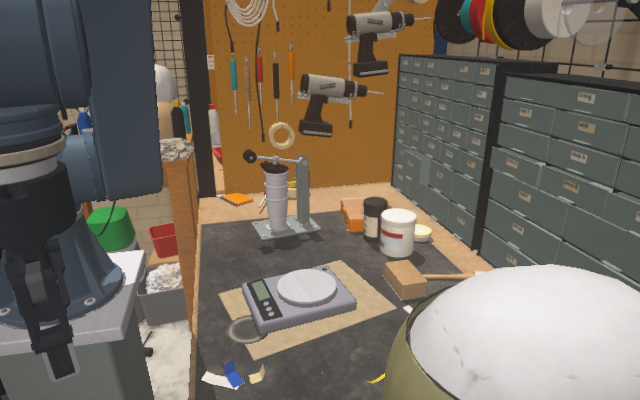

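View pics/top0.png

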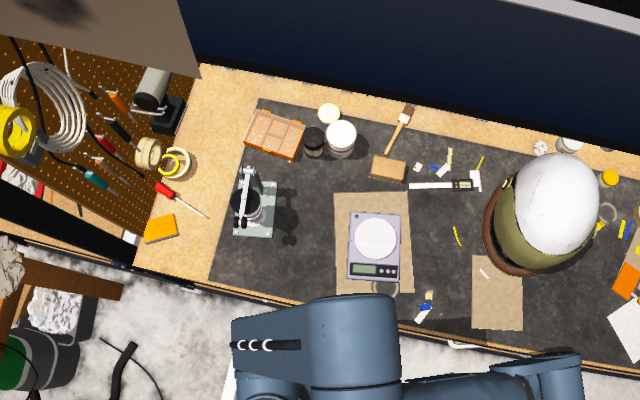

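The side view shows the rack (285,200) with its knob at (250,156), the scale pan at (307,287) and the pot at (375,215). In the top view the stack is near (247,205), the post at (248,173) and the pan at (376,238), with the display towards the robot. Next I'll refine these positions with depth.

```bash
python3 - <<'E'
from h import *
np.set_printoptions(precision=4,suppress=True)
T=r.get_image("top");S=r.get_image("side")
full=np.ones((400,640),bool)
A=cloud(T,full);B=cloud(S,full)
def sel(P,c,rad,z0,z1): return P[(np.hypot(*(P[:,:2]-c).T)<rad)&(P[:,2]>z0)&(P[:,2]<z1)]
for n,P in(("top",A),("side",B)):
    w=sel(P,[.5,.0],.15,-.02,.012);print(n,"table z",np.median(w[:,2]))
    p=sel(P,[.51,.19],.16,.005,.02);(c,s,a)=cv2.minAreaRect(p[:,:2].astype(np.float32)*1000);print(" plate",len(p),c,s,a)
    q=sel(P,[.43,-.11],.16,.036,.06);(c,s)=cv2.minEnclosingCircle(q[:,:2].astype(np.float32)*1000);print(" pan",len(q),np.median(q,0),c,s)
    q=sel(P,[.43,-.11],.16,.025,.036);(c,s,a)=cv2.minAreaRect(q[:,:2].astype(np.float32)*1000);print(" housing",len(q),c,s,a)
    q=sel(P,[.5,.19],.15,.195,.3);print(" hi",len(q),q.min(0) if len(q) else 0,q.max(0) if len(q) else 0)
for l in("knob","holddown","top_cup","cup_rack"):
    for n,im in(("top",T),("side",S)):
        for d in r.cut_out(im,l)[:1]:
            m=d["region"];C=cloud(im,m);v,u=np.nonzero(m);print(l,n,round(d["score"],2),m.sum(),px(im,d["location"]),(u.min(),u.max(),v.min(),v.max()),np.median(C,0) if len(C) else 0)
for n,im,b in(("top",T,(220,150,290,245)),("side",S,(230,140,330,245))):
    c=im["pixels"][b[1]:b[3],b[0]:b[2],::-1];cv2.imwrite(f"pics/{n}z.png",cv2.resize(c,None,fx=5,fy=5,interpolation=cv2.INTER_CUBIC))
E
```

```text
top table z -0.000639780785349986
 plate 1101 (506.77154541015625, 183.9652862548828) (291.1834716796875, 305.279296875) 49.49873733520508
 pan 1302 [ 0.4967 -0.1609  0.0397] (487.0212097167969, -160.89068603515625) 97.27814483642578
 housing 1912 (481.0677185058594, -163.17691040039062) (194.65597534179688, 147.49038696289062) 8.877178192138672
 hi 433 [0.4162 0.1565 0.195 ] [0.5843 0.227  0.2359]
side table z -0.00039172343642662755
 plate 901 (514.81591796875, 241.08938598632812) (169.9365692138672, 212.2842559814453) 8.909456253051758
 pan 1652 [ 0.5029 -0.1692  0.0396] (504.58428955078125, -163.51873779296875) 61.17253875732422
 housing 2375 (483.4955139160156, -165.51019287109375) (194.99891662597656, 151.607177734375) 8.52780818939209
 hi 326 [0.4173 0.1625 0.1951] [0.5882 0.2242 0.2341]
knob top 0.94 898 [244.928 199.   ] (np.int64(230), np.int64(259), np.int64(167), np.int64(227)) [0.4923 0.1927 0.1913]
knob side 0.77 593 [273.92 161.32] (np.int64(243), np.int64(300), np.int64(150), np.int64(173)) [0.4887 0.1818 0.1923]
holddown top 0.97 964 [244.928 199.8  ] (np.int64(230), np.int64(260), np.int64(166), np.int64(227)) [0.4915 0.1927 0.1911]
holddown side 0.6 620 [269.184 158.08 ] (np.int64(243), np.int64(298), np.int64(149), np.int64(173)) [0.4883 0.1829 0.1919]
top_cup side 0.84 297 [276.608 176.8  ] (np.int64(264), np.int64(287), np.int64(172), np.int64(186)) [0.4986 0.1681 0.1556]
cup_rack top 0.7 2560 [250.816 204.4  ] (np.int64(230), np.int64(277), np.int64(166), np.int64(238)) [0.5006 0.1856 0.0271]
cup_rack side 0.67 2940 [282.816 204.88 ] (np.int64(242), np.int64(320), np.int64(149), np.int64(240)) [0.5169 0.1835 0.0671]
```

View pics/topz.png

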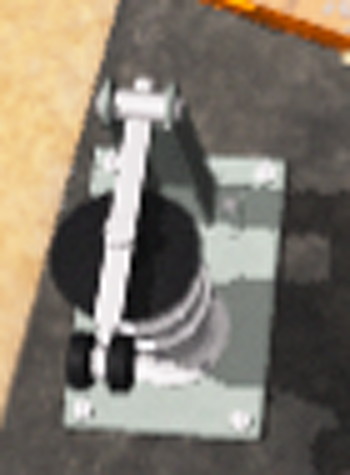

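View pics/sidez.png

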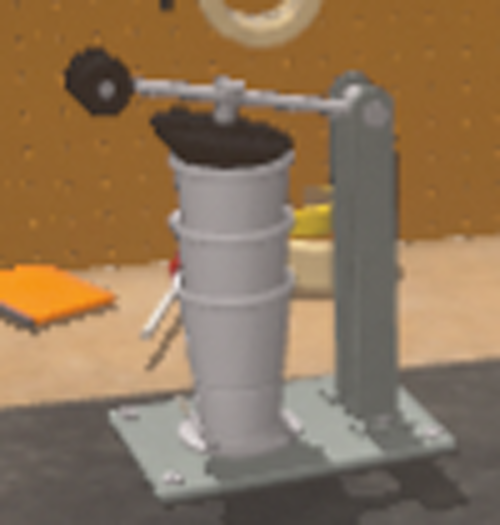

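```bash
python3 - <<'E'
from h import *
np.set_printoptions(precision=4,suppress=True)
T=r.get_image("top");S=r.get_image("side")
print("pan",at_z(T,[374.98,235.32],.04))
f=np.ones((400,640),bool)
for im in(T,S):
    P=cloud(im,f);q=P[(np.hypot(P[:,0]-.503,P[:,1]+.162)<.075)&(P[:,2]>.0375)&(P[:,2]<.045)]
    (c,s)=cv2.minEnclosingCircle(q[:,:2].astype(np.float32)*1000);print(len(q),c,s)
C=np.array([at_z(T,[220+u/5,150+v/5],.008) for u,v in((67,428),(262,437),(285,158),(95,148))])[:,:2]
print(C,C.mean(0),[np.linalg.norm(C[i]-C[i-1]) for i in range(4)])
for a,b in((0,3),(1,2)): d=C[b]-C[a];print(np.degrees(np.arctan2(d[1],d[0])))
k=tri(ray(T,[240,222.4]),ray(S,[250,156.4]));print("knob tri",k, "topz",at_z(T,[240,222.4],.221))
h=at_z(T,[248,170.8],.195);print("hinge",h)
d=h-at_z(T,[240,222.4],.228);print(np.linalg.norm(d[:2]),np.degrees(np.arctan2(d[1],d[0])))
# top bar points
m=r.cut_out(T,"holddown")[0]["region"];P=cloud(T,m);P=P[P[:,2]>.19]
print(len(P))
k=P[P[:,0]<.435];print("knob cloud",np.median(k,0),k.min(0),k.max(0))
r_=P[(P[:,0]>.44)&(P[:,0]<.56)&(P[:,2]>.2)];v=np.polyfit(r_[:,0],r_[:,1],1);print(np.degrees(np.arctan(v[0])),np.polyval(v,.5))
E
```

```text
pan [ 0.5089 -0.1594  0.04  ]
968 (500.0673828125, -163.94601440429688) 61.90018081665039
1607 (503.29541015625, -163.28134155273438) 61.028778076171875
[[0.4259 0.2376]
 [0.4456 0.1259]
 [0.6119 0.1534]
 [0.5934 0.2659]] [0.5192 0.1957] [np.float64(0.16989782297355102), np.float64(0.11337649080818507), np.float64(0.1685513435232025), np.float64(0.1140205842592552)]
9.599312355156966
9.379517259822792
knob tri [0.4328 0.1848 0.2152] topz [0.4297 0.1835 0.221 ]
hinge [0.5711 0.2044 0.195 ]
0.14432563457834624 8.924749727842412
527
knob cloud [0.4256 0.1854 0.2282] [0.416  0.1678 0.2105] [0.435  0.2    0.2358]
9.454930486430694 0.19456471303441925
```

```bash
cat >> h.py <<'E'
from scipy.spatial.transform import Rotation as Ro
YAW=np.radians(9.4); UX=np.array([np.cos(YAW),np.sin(YAW),0]); UY=np.array([-UX[1],UX[0],0]); ORG=np.array([.4967,.1930,0])
PAN=np.array([.5025,-.1625,.040])
def rack(x,y,z): return ORG+UX*x+UY*y+np.array([0,0,z])
def down(s=1):
    y=UY*s; z=np.array([0,0,-1.]); return Ro.from_matrix(np.c_[np.cross(y,z),y,z]).as_quat()
A0=np.arctan2(.032,.143); RL=np.hypot(.032,.143)
def knob(th): a=th+A0; return rack(.076-RL*np.cos(a),0,.189+RL*np.sin(a))
GP=np.array([0,0,.020])
def st(tag=""):
    o=r.get_obs(); print(tag,"t%.2f"%o["t"],"p",np.round(o["tool_pos"],4),"F",np.round(o["contact_force"],1),"op %.3f"%o["opening"],"ff",np.round(o["finger_force"],1)); return o
E
python3 - <<'E'
from h import *
st("start"); print(knob(0))
best=None
for s in(1,-1):
    q=r.inverse_kinematics(knob(0)-GP+[0,0,.1],down(s)); q2=r.inverse_kinematics(knob(1.96)-GP,down(s)); print(s,np.round(q,2) if q is not None else None,np.round(q2,2) if q2 is not None else None)
    if q is not None and (best is None or abs(q[5])<abs(best[0])): best=(q[5],s)
s=best[1]; print("use",s)
p=r.get_obs()["tool_pos"]; r.move_linear([p[0],p[1],.33],vel=.2)
r.move_to(knob(0)-GP+[0,0,.1],down(s)); st()
im=r.get_image("side");save(im,"s1")
r.move_linear(knob(0)-GP,vel=.1); st("at knob")
r.set_gripper(0.2,squeeze=25); st("closed")
E
```

```text
start t1.55 p [ 0.2024 -0.5114  0.2313] F [-0.2 -0.3 -0.3] op 0.998 ff 0.0
[0.43059967 0.18205716 0.221     ]
1 [ 0.3   0.13  1.76 -0.    1.25 -1.43] [ 0.26  0.57  1.17 -0.    1.4  -1.48]
-1 [ 0.3   0.13  1.76 -0.    1.25  1.71] [ 0.26  0.57  1.17 -0.    1.4   1.66]
use 1
 t4.78 p [0.4309 0.1816 0.301 ] F [-0.3  0.5 -0.7] op 0.999 ff 0.0
at knob t5.97 p [0.4309 0.1822 0.2015] F [ 0.3 -0.2 -0.4] op 1.002 ff 0.0
closed t6.53 p [0.4302 0.1835 0.2012] F [-3.5 12.3  1. ] op 0.351 ff 31.9
```

```bash
sed -i 's/ORG=np.array(\[.4967,.1930,0\])/ORG=np.array([.4964,.1945,0])/' h.py
python3 - <<'E'
from h import *
r.move_linear(knob(0)-GP,vel=.05); st("recentred")
r.set_gripper(0.2,squeeze=35)
for th in np.arange(.08,1.0,.08):
    r.move_linear(knob(th)-GP,vel=.1); o=st("%.2f"%th)
    if np.linalg.norm(o["contact_force"])>20: print("stop"); break
E
```

```text
recentred t6.78 p [0.4302 0.1838 0.2011] F [-3.   2.7  2.5] op 0.347 ff 32.1
0.08 t7.26 p [0.4328 0.1841 0.2122] F [-5.   3.8 -0.9] op 0.346 ff 35.3
0.16 t7.53 p [0.4362 0.1847 0.2232] F [-6.2  3.6  0.7] op 0.346 ff 35.5
0.24 t7.79 p [0.4405 0.1853 0.2338] F [-9.7  2.1  2.4] op 0.346 ff 35.7
0.32 t8.06 p [0.4457 0.1861 0.2442] F [-12.9   1.5   5.5] op 0.341 ff 36.1
0.40 t8.32 p [0.4518 0.1871 0.2542] F [-16.   -0.3   9.4] op 0.346 ff 36.6
0.48 t8.59 p [0.4587 0.1882 0.2638] F [-19.9  -1.6  14. ] op 0.348 ff 37.1
stop
```

```bash
cat >> h.py <<'E'
def arc(ths,off,vel=.1,k=4e-5,lim=30,quiet=3):
    for i,th in enumerate(ths):
        r.move_linear(knob(th)-GP+off,vel=vel); o=r.get_obs(); F=np.array(o["contact_force"])
        if i%quiet==0 or i==len(ths)-1: st("%.2f off %s"%(th,np.round(off*1000,2)))
        if np.linalg.norm(F)>lim: print("STOP",th,F); break
        off=off+k*F
    return off,th
E
python3 - <<'E'
from h import *
off=np.zeros(3)
off,th=arc([.48]*3,off+4e-5*np.array(r.get_obs()["contact_force"]),quiet=1,vel=.05)
off,th=arc(np.arange(.56,1.3,.08),off)
np.save("off.npy",off)
E
```

```text
0.48 off [-0.79 -0.07  0.56] t8.84 p [0.4587 0.1882 0.2639] F [-11.   -0.7   7.5] op 0.347 ff 36.1
0.48 off [-1.23 -0.09  0.86] t9.09 p [0.4587 0.1882 0.2641] F [-6.4  0.3  4.2] op 0.347 ff 35.7
0.48 off [-1.49 -0.08  1.03] t9.34 p [0.4588 0.1882 0.2642] F [-6.   0.1  2.4] op 0.343 ff 35.5
0.56 off [-1.73 -0.08  1.12] t9.61 p [0.4668 0.1895 0.2735] F [-6.4 -1.5  4.4] op 0.346 ff 36.0
0.80 off [-2.44 -0.36  1.83] t10.41 p [0.4934 0.1936 0.296 ] F [-5.2 -4.1  7.4] op 0.343 ff 36.4
1.04 off [-3.01 -0.85  2.72] t11.21 p [0.5242 0.1983 0.3113] F [-3.2 -4.1  7.1] op 0.342 ff 36.5
1.28 off [-3.26 -1.35  3.59] t12.01 p [0.558  0.2035 0.3188] F [-1.7 -4.2  7.3] op 0.345 ff 36.5
```

```bash
python3 - <<'E'
from h import *
off=np.load("off.npy")
off,th=arc(list(np.arange(1.36,1.93,.08))+[1.94,1.97,2.0],off,quiet=2,lim=22)
np.save("off.npy",off)
im=r.get_image("side");save(im,"s2")
E
```

```text
1.36 off [-3.33 -1.51  3.88] t12.28 p [0.5697 0.2053 0.3195] F [ 1.2 -4.6  6.4] op 0.345 ff 36.5
1.52 off [-3.24 -1.86  4.41] t12.81 p [0.5931 0.2089 0.318 ] F [ 1.8 -3.4  6.7] op 0.344 ff 36.5
1.68 off [-3.06 -2.15  4.97] t13.34 p [0.6159 0.2123 0.3126] F [ 2.7 -4.   5.8] op 0.345 ff 36.4
1.84 off [-2.82 -2.46  5.44] t13.88 p [0.6376 0.2156 0.3036] F [ 4.1 -2.8  5.3] op 0.342 ff 36.4
1.94 off [-2.5  -2.68  5.86] t14.39 p [0.65   0.2175 0.2964] F [ 3.8 -3.   4.4] op 0.344 ff 36.5
2.00 off [-2.18 -2.9   6.21] t14.89 p [0.6548 0.2183 0.293 ] F [-16.2  -7.2  18.4] op 0.343 ff 38.5
STOP 2.0 [-16.21351004  -7.16164874  18.35423173]
```

View pics/s2.png

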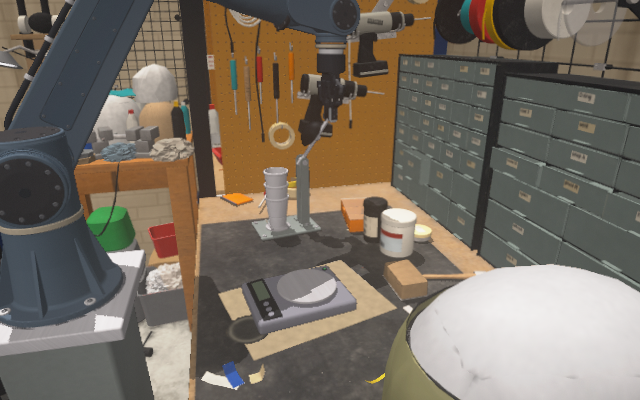

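The arm is back against its stop: the bar leans right from (303,160) to the gripper at (318,130), and the cups are still nested at (277,200). Now I'll release it and measure the cup from the top camera.

```bash
python3 - <<'E'
from h import *
np.set_printoptions(precision=4,suppress=True)
off=np.load("off.npy")
r.move_linear(knob(1.97)-GP+off,vel=.05); o=st("relax"); np.save("rel.npy",o["tool_pos"])
r.set_gripper(1.0); st("open")
p=np.array(r.get_obs()["tool_pos"]); r.move_linear(p+[0,0,.09],vel=.15)
r.move_to([.45,-.05,.40],down()); st()
T=r.get_image("top");S=r.get_image("side");save(T,"t3")
for n,im in(("top",T),("side",S)):
    P=cloud(im,np.ones((400,640),bool)); q=P[(np.hypot(P[:,0]-.4965,P[:,1]-.194)<.05)&(P[:,2]>.164)&(P[:,2]<.18)]
    c,s=cv2.minEnclosingCircle(q[:,:2].astype(np.float32)*1000);print(n,len(q),c,s,np.median(q,0))
    for l in("top_cup","knob"):
        for d in r.landmark_of(im,l)[:1]: print(l,n,d["score"],px(im,d["location"]),at_z(im,px(im,d["location"]),.082))
    for d in r.cut_out(im,"top_cup")[:1]:
        m=d["region"];v,u=np.nonzero(m);print(m.sum(),u.min(),u.max(),v.min(),v.max())
c=cv2.resize(T["pixels"][150:245,220:290,::-1],None,fx=6,fy=6,interpolation=cv2.INTER_CUBIC);cv2.imwrite("pics/t3z.png",c)
E
```

```text
relax t15.19 p [0.6533 0.218  0.2941] F [ 2.3 -2.6  3.6] op 0.347 ff 36.6
open t15.78 p [0.6531 0.218  0.2945] F [ 0.1 -0.2  0.1] op 0.998 ff 0.0
 t17.80 p [ 0.4506 -0.0497  0.3999] F [ 0.2  0.3 -0.8] op 0.999 ff 0.0
top 150 (496.6068115234375, 194.61459350585938) 33.8163948059082 [0.5002 0.1995 0.1705]
top_cup top 0.81 [250.496 208.88 ] [0.4981 0.1945 0.082 ]
knob top 0.6 [247.68 124.2 ] [0.743  0.2684 0.082 ]
547 233 258 189 215
side 153 (499.5935974121094, 193.20458984375) 34.75642013549805 [0.4995 0.192  0.1689]
knob side 0.84 [331.776 110.48 ] [1.0737 1.6624 0.082 ]
411 263 288 167 186
```

View pics/t3z.png

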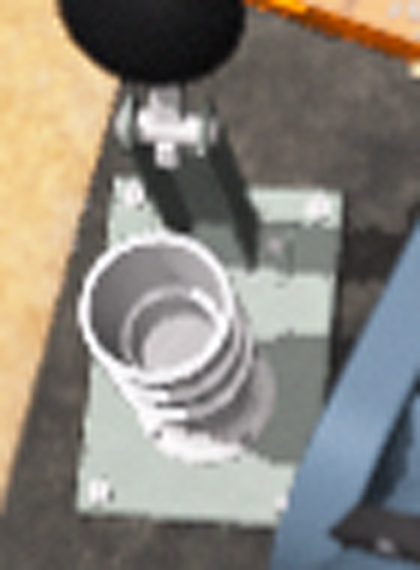

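The arm is held back, and the rim is centred near crop (157,309), i.e. pixel (246.3,201.5). That agrees with the depth fit of (0.4966, 0.1946). Gripping the cup next.

```bash
python3 - <<'E'
from h import *
T=r.get_image("top"); print(at_z(T,[246.25,201.5],.170))
c=np.array([.4967,.1945,0])
r.move_to(c+[0,0,.27],down()); r.move_linear(c+[0,0,.143],vel=.1); st("down")
r.set_gripper(0.6,squeeze=30); o=st("grip30")
F=np.array(o["contact_force"]); 
for i in range(4):
    if abs(F[:2]).max()<3: break
    c=c+6e-5*np.r_[F[:2],0]; r.move_linear(c+[0,0,.143],vel=.05); o=st("adj %s"%c); F=np.array(o["contact_force"])
r.set_gripper(0.6,squeeze=70); st("grip70"); np.save("c.npy",c)
E
```

```text
[0.49613949 0.19290556 0.17      ]
down t20.75 p [0.497  0.1946 0.1436] F [-0.1 -0.2  0.4] op 1.003 ff 0.0
grip30 t21.08 p [0.4971 0.1946 0.1435] F [ 0.  -0.6  5. ] op 0.732 ff 31.9
grip70 t21.30 p [0.4973 0.1947 0.1438] F [-0.1  0.6  7.8] op 0.718 ff 73.8
```

```bash
python3 - <<'E'
from h import *
c=np.load("c.npy")
for dz in(.004,.008,.012,.016,.03):
    r.move_linear(c+[0,0,.143+dz],vel=.02 if dz<.02 else .06); st("%.3f"%dz)
S=r.get_image("side");save(S,"s4")
cv2.imwrite("pics/s4z.png",cv2.resize(S["pixels"][110:250,220:340,::-1],None,fx=4,fy=4,interpolation=cv2.INTER_CUBIC))
E
```

```text
0.004 t21.65 p [0.4965 0.1944 0.1468] F [ 0.3  0.3 -1.4] op 0.714 ff 75.8
0.008 t22.00 p [0.4968 0.1945 0.1511] F [-0.3  0.4 -0.7] op 0.718 ff 75.8
0.012 t22.35 p [0.4968 0.1945 0.1552] F [-0.2 -0.5 -1.6] op 0.717 ff 75.8
0.016 t22.70 p [0.4968 0.1945 0.1591] F [ 0.4 -1.  -1.5] op 0.716 ff 75.8
0.030 t23.08 p [0.4969 0.1946 0.1735] F [ 0.4 -0.4 -1. ] op 0.717 ff 75.9
```

View pics/s4z.png

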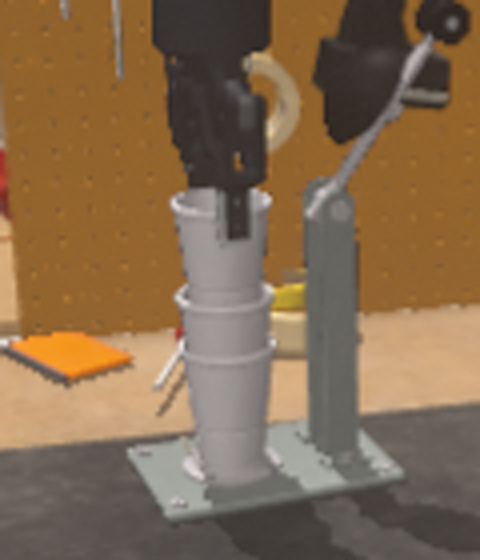

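Only the top cup rises: its rim is at crop (220,203), while the second cup's rim (297) keeps its normal spacing to the lowest (350). The load is about 1.1 N, which is one cup.

```bash
python3 - <<'E'
from h import *
c=np.load("c.npy"); P=np.array([.5025,-.1630,0])
r.move_linear(c+[0,0,.24],vel=.12); st("up")
m=(c+P)/2
r.move_linear(P+[0,0,.24],vel=.18); st("over")
r.move_linear(P+[0,0,.112],vel=.1); o=st("low"); f0=o["contact_force"][2]
z=.112
while z>.096:
    z-=.001; r.move_linear(P+[0,0,z],vel=.02); o=r.get_obs()
    if o["contact_force"][2]-f0>2: break
st("contact? %.4f"%z)
E
```

```text
up t23.84 p [0.4963 0.1944 0.2393] F [-0.8 -0.5 -2.3] op 0.718 ff 75.9
over t25.98 p [ 0.5025 -0.1625  0.24  ] F [-0.2  0.2 -1.4] op 0.716 ff 75.9
low t27.41 p [ 0.5028 -0.1631  0.1125] F [-0.7 -0.7 -1.2] op 0.712 ff 75.9
contact? 0.1020 t29.91 p [ 0.5028 -0.1631  0.1024] F [-1.3  0.9  4.2] op 0.715 ff 76.4
```

```bash
python3 - <<'E'
from h import *
r.set_gripper(0.6,squeeze=20); st("soft")
r.set_gripper(1.0); o=st("open")
p=np.array(o["tool_pos"]); r.move_linear(p+[0,0,.04],vel=.06); r.move_linear(p+[0,0,.22],vel=.2)
r.move_to(np.load("rel.npy")+[0,0,.09],down()); st()
T=r.get_image("top");S=r.get_image("side")
for n,im in(("top",T),("side",S)):
    Q=cloud(im,np.ones((400,640),bool)); q=Q[(np.hypot(Q[:,0]-.5025,Q[:,1]+.163)<.05)&(Q[:,2]>.122)&(Q[:,2]<.14)]
    c,s=cv2.minEnclosingCircle(q[:,:2].astype(np.float32)*1000);print(n,len(q),c,s,q[:,2].max())
a=cv2.resize(T["pixels"][110:290,220:430,::-1],None,fx=2,fy=2);b=cv2.resize(S["pixels"][110:340,220:420,::-1],None,fx=1.565,fy=1.565)[:360]
cv2.imwrite("pics/t5.png",np.hstack([a,b[:, :]]) if b.shape[0]==360 else np.hstack([a,cv2.resize(b,(313,360))]))
E
```

```text
soft t30.12 p [ 0.5028 -0.1631  0.1023] F [0.1 0.8 6. ] op 0.714 ff 76.5
open t30.50 p [ 0.5024 -0.163   0.1019] F [ 1.   0.1 -0.2] op 0.997 ff 0.0
 t33.90 p [0.6534 0.2168 0.3841] F [ 0.9 -0.   0.2] op 0.998 ff 0.0
top 130 (503.4694519042969, -161.4380340576172) 32.91825485229492 0.13505944183289653
side 303 (505.7996520996094, -165.3170166015625) 33.969295501708984 0.13157573170869696
```

View pics/t5.png

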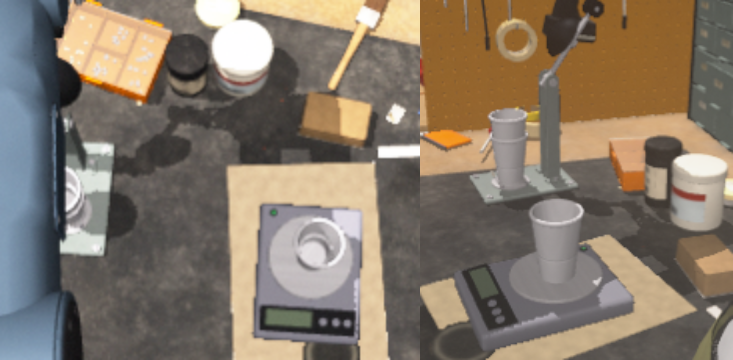

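The cup stands upright in the pan in both views: top-view crop (319,243), side-view crop (556,240). The second and lowest cups are still in the rack at (508,150). Now I'll bring the arm back down.

```bash
python3 - <<'E'
from h import *
rel=np.load("rel.npy"); off=np.load("off.npy")
r.move_linear(rel,vel=.1); st("at knob")
r.set_gripper(0.2,squeeze=35); st("grip")
off,th=arc(np.arange(1.90,0.05,-.08),off,quiet=3,lim=30)
np.save("off.npy",off); print(off,th)
E
```

```text
at knob t35.05 p [0.6536 0.2181 0.295 ] F [-0.3 -0.3  0.7] op 1.002 ff 0.0
grip t35.60 p [0.6534 0.218  0.2944] F [-0.3 -0.3  2.6] op 0.347 ff 39.1
1.90 off [-2.18 -2.9   6.21] t35.86 p [0.6445 0.2166 0.3002] F [-0.3  0.7 -0.5] op 0.349 ff 38.8
1.66 off [-2.28 -2.71  6.04] t36.66 p [0.613  0.2117 0.3143] F [-1.1  3.5 -3.3] op 0.342 ff 38.5
1.42 off [-2.39 -2.2   5.5 ] t37.46 p [0.5791 0.2065 0.3204] F [-1.9  4.7 -5.5] op 0.344 ff 38.1
1.18 off [-2.49 -1.62  4.78] t38.26 p [0.5447 0.2012 0.3182] F [-0.2  3.5 -5.6] op 0.344 ff 38.1
0.94 off [-2.53 -1.22  4.12] t39.06 p [0.5115 0.1962 0.3077] F [ 0.4  5.2 -5.5] op 0.347 ff 38.3
0.70 off [-2.46 -0.76  3.55] t39.86 p [0.4816 0.1916 0.2893] F [ 0.6  2.1 -3.6] op 0.342 ff 38.5
0.46 off [-2.25 -0.42  3.12] t40.66 p [0.457  0.1879 0.2643] F [ 3.   3.1 -5.3] op 0.346 ff 38.2
0.22 off [-1.88 -0.08  2.57] t41.46 p [0.4389 0.1852 0.2337] F [ 3.2  3.5 -3.5] op 0.340 ff 38.3
0.06 off [-1.58  0.16  2.29] t41.99 p [0.4311 0.184  0.2113] F [ 4.7  1.7 -2.8] op 0.344 ff 38.4
[-0.00138817  0.00023089  0.00218154] 0.05999999999999828
```

```bash
python3 - <<'E'
from h import *
off=np.load("off.npy")
off,th=arc(np.arange(-.02,-.36,-.06),off,quiet=2,lim=25,vel=.06)
K=np.array([4e-5,4e-5,0]); f0=r.get_obs()["contact_force"][2]
while th>-.58:
    th-=.01; r.move_linear(knob(th)-GP+off,vel=.03); o=r.get_obs(); F=np.array(o["contact_force"]); off=off+K*F
    if F[2]-f0>4: break
st("th %.2f f0 %.1f"%(th,f0)); np.save("off.npy",off); np.save("th.npy",th)
S=r.get_image("side");cv2.imwrite("pics/s6z.png",cv2.resize(S["pixels"][110:250,220:340,::-1],None,fx=4,fy=4,interpolation=cv2.INTER_CUBIC))
E
```

```text
-0.02 off [-1.39  0.23  2.18] t42.34 p [0.4286 0.1836 0.1995] F [ 6.7  1.6 -2.7] op 0.347 ff 38.5
-0.14 off [-0.86  0.35  1.98] t42.94 p [0.4267 0.1834 0.1815] F [ 7.1  1.6 -2.5] op 0.346 ff 38.6
-0.26 off [-0.31  0.46  1.82] t43.54 p [0.4269 0.1834 0.1636] F [ 6.2  1.3 -1.3] op 0.343 ff 38.8
-0.32 off [-0.06  0.52  1.77] t43.84 p [0.4278 0.1836 0.1547] F [ 6.6 -0.1 -0.9] op 0.344 ff 38.9
th -0.48 f0 -0.9 t47.84 p [0.4324 0.1843 0.1332] F [ 0.8 -0.7  4.3] op 0.345 ff 39.5
```

View pics/s6z.png

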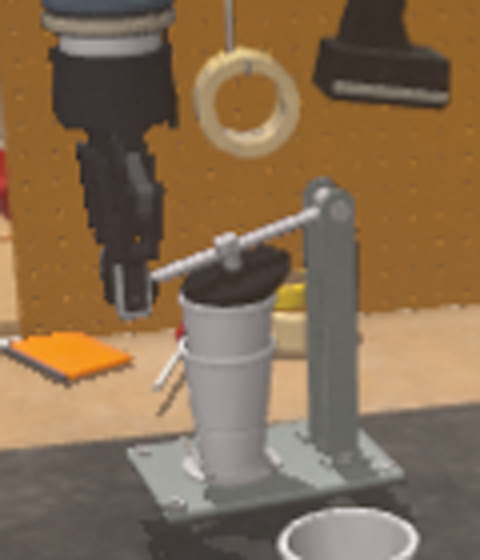

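The dome (crop 238,275) sits on the second cup's rim (225,310), with contact at θ ≈ -0.48 as expected. I'll release and check.

```bash
python3 - <<'E'
from h import *
off=np.load("off.npy");th=float(np.load("th.npy"))
r.set_gripper(0.75,squeeze=20); o=st("open")
p=np.array(o["tool_pos"]); r.move_linear(p-UX*.0+[0,0,.05],vel=.08); r.move_linear(p+[0,0,.2],vel=.2)
r.move_to([.35,.0,.40],down()); r.sleep(.5); st("clear")
T=r.get_image("top");S=r.get_image("side")
a=cv2.resize(T["pixels"][110:290,220:430,::-1],None,fx=2,fy=2);b=cv2.resize(S["pixels"][110:340,220:420,::-1],(313,360))
cv2.imwrite("pics/t7.png",np.hstack([a,b]))
E
```

```text
open t48.33 p [0.4321 0.1842 0.133 ] F [ 1.1 -0.7  0.7] op 0.748 ff 0.0
clear t51.36 p [3.501e-01 1.000e-04 3.999e-01] F [-0.7  0.8 -0.6] op 0.749 ff 0.0
```

View pics/t7.png

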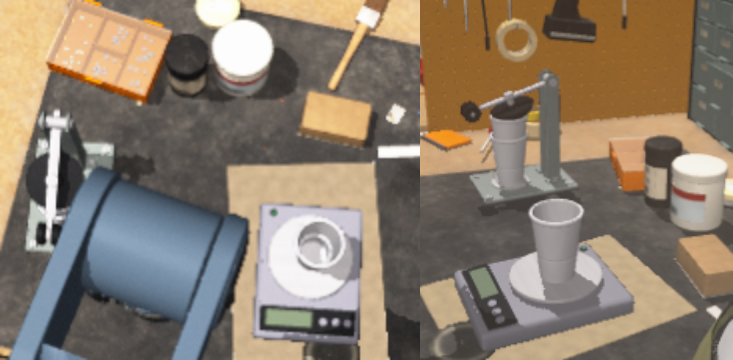

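The dome rests on the second cup (side crop 515,105), the cup stands on the pan (556,240), and the pot and block haven't moved.

```bash
python3 -c "
from cell import r
print(r.hand_in())"
```

```text
the job is handed in; nothing more can be done
None
```

The job is done and handed in at about 51 s: the top cup stands upright in the middle of the scale pan, the hold-down arm's dome rests on the second cup, and the lower cups, pot and sanding block are still in place.

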